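# Press a filter cassette shut in a bench locking clamp and release it

### The arm

A 7-joint arm with a two-finger parallel gripper is mounted at the origin on the work surface. World frame = base frame: x ahead of the robot, y to its left, z up, the work surface at z = 0. Lengths are in m, angles in rad, forces in N, time in s.
With the tool pointing down it reaches from about 0.35 to 0.9 m from the base axis. Payload 19.9 kg.
Tool frame: the origin (TCP) lies midway between the tips of the shut fingers; the grasp point (between the pads) lies 19 mm behind it (manip.pinch_z is the distance from the TCP to the grasp point, in m); x points along the fingers, y is the direction in which the jaws open and shut, and the axes are right-handed (so a half turn about x gives the same grasp; the last joint's range is limited). The gripper opens to 94 mm and grips with 3 to 60 N. Pads are 16 mm wide; open, the fingers measure 119 mm over their backs; the gripper's body (75 mm by 177 mm) begins 78 mm behind the grasp point.
Start: joints at [-1.143, 0.417, -0.01, 1.614, 0.005, 1.111, -0.053], TCP at [0.282, 0.558, 0.205] pointing down, gripper open.
Joint ranges: [-2.81, 2.81], [-0.39, 2.02], [-1.27, 1.25], [0.06, 2.57], [-1.19, 4.33], [0.19, 2], [-2.82, 2.82]. Speed limits (rad/s): [1.89, 1.89, 2.39, 2.39, 3.01, 3.01, 3.01].

### API

Orientations are given as a 3x3 rotation matrix whose columns are the frame's x, y, z axes.
In Python, from bench import manip, read_camera, calibration, ticket gives the robot as it stands.
- The arm moves only by the shell command python3 -m creep 'ROWS' [FORCE]. ROWS is JSON, one flat list of numbers, 7 for each row, row after row: the opening, from -1 (shut) to 1 (fully open), so that 0 is half open, then the shift along the world's x, y, z in units of 75 mm (1.0 is 75 mm), then the turn, a rotation vector about the world's x, y, z in units of pi/2 rad (1.0 is pi/2 rad). A call has 1 to 20 rows; each row shifts and turns the pose as measured when the row begins; what a row does not reach is not made up. A row lasts 1/8 s, in which the tool goes at most 62.5 mm and 10.7 degrees, less where a joint would pass 70% of its speed; a pose out of reach is approached as far as the arm can. A call with a number of a shift or a turn outside -1 to 1 is refused whole. A call with a gripper value outside its range is refused whole. The fingers move at their own pace and stop on an object; FORCE is the grip in N (left out, the last holds). Time passes only in rows, so rows that do not move let the fingers close. It gives the time, the measured TCP pose, the force and the opening at its end, in the units of the state.
- manip.sense(): the state, without advancing time (a new reading comes with each control period).
- read_camera(name): name is "side" or "top"; returns (picture, depth): 420x560x3 uint8, red, green, blue; 420x560 float32, m along the optical axis (not along the pixel's ray), 0 where there is no reading.
- calibration(name): a dict with "mtx" (3x3 intrinsics, pixels), "xyz" and "attitude" of the camera in the world. Camera axes: x right, y down, z forward; pixel columns grow to the right and rows downward; lengths in m; the calibration is good to about 2 mm. A picture is of the moment at which its call begins. calibration takes no time and is no camera call.
- ticket.job_done(): hands the job in, once; it reports no verdict.
The state is a dict: "time_s": time; "qpos": joint angles; "qvel": joint speeds; "joint_efforts": joint torques, N m; "tool_pos": TCP position; "orientation": TCP orientation; "force": force on the tool from outside, world axes, zero at the start; "ft_torque": the same for the moment, N m; "grip_width": finger opening in m.
Only numpy, scipy, OpenCV 4.12 (cv2) and the standard library are available. Lean on these libraries where they do the work, as an engineer would, in place of code of your own. Each camera call takes 0.05 s, during which the arm holds its last target. There are 200 camera calls.

### The job

Slide the filter cassette along its guide until it rests against the end stop under the jaw, then push the clamp's handle down over centre and press it firmly onto its stop screw (about 10 to 20 N), so that it stays locked when you let go, with the cassette's cap pressed home. Once it has held by itself for a moment, flick down the release lever's paddle at the clamp's tail so that the clamp springs wide open, and leave the capped cassette at the end stop. Never push anything harder than about 20 N, do not press the cap by hand, free the clamp with its lever rather than by lifting the handle, and leave the other things on the bench alone.

Things in the scene. Friction and masses are not known exactly. Their poses are not given: they have to be found in the camera images.
- clamp: Bench-mounted locking clamp built like locking pliers, bolted down by a grey plate 100 x 310 x 10 mm. Origin on the bench under the plate's centre, z up; y runs along the pliers from the tail (-y) to the jaw (+y); x, roughly away from the robot, along the cassette guide. Fixed lower arm 22 mm wide, top at z 28 mm, y -150 to 40. Handle, lever and jaw all move in its y-z plane at x 0.
- guide_end (a point): Foot of the end stop's face, on the aluminium guide deck: clamp x 30, y 115, z 20 mm. The deck runs 170 mm from here to clamp -x between rails 7 mm high, 47 mm apart; the stop is 14 mm high. The jaw overhangs the guide 30 mm before the stop (clamp x -11 to 11, y 65 to 125), from z 44 up to about z 105 when open; it clears the cassette and cap.
- handle_hinge (a point): Handle's hinge axis (along clamp x), at clamp x 0, y 40, z 85 mm, between steel cheeks 36 mm wide (y 22 to 68, top z 98). A rubber-tipped stop screw stands under the handle 65 mm from the hinge; its height is set differently every time and is not measured, so where the handle stops must be felt. The rubber gives about 30 N per mm.
- handle (a joint): Steel handle, 22 mm wide, 14 thick, reaching 145 mm from its hinge. 0 = wide open, tail 0.74 rad above level; grows as pushed down; 0.74 = level. With the cassette home it resists from 0.2 (to about 10 N at the pad), easing to dead centre at about 0.70; then it runs free onto the stop screw, met somewhere from 0.78 to 0.91, and stays locked. Let go earlier, it springs open. Over 22 N bends it.
- handle_pad (a point): Centre of the top face of the rubber pad (24 x 60 mm) on the handle, 105 mm from the hinge, 9 mm above the bar's centre line (which passes through the hinge). Its y axis points along the bar from tail to hinge, z out of the pad. Push down here.
- release (a joint): Release lever on the clamp's tail, hinged at clamp y -125, z 51 mm (axis along x): a dark paddle on the -y side, its nose under the handle. 0 = rest; grows to 0.55 as the paddle is pressed down, against 1 to 6 N. On the locked clamp it pries the handle back past dead centre at about 0.35 to 0.45; the clamp then springs open by itself within a second, and the freed lever returns to 0. Over 22 N bends it.
- cassette: Filter cassette: white block 100 long (x), 44 wide (y), 18 mm high, about 0.16 kg, loose on the guide with 1.5 mm play each side. Origin on its underside below the cap's axis; front end at x +30, rear at x -70 mm. Starts 35 to 55 mm short of the stop, on the robot's side. At the stop its origin is at clamp x 0, y 115, z 20. A push over 20 N marks it.
- cap (a joint): Round grey cap of the cassette, 36 mm across, standing 4 mm above the cassette's top at 0; 0.003 m when pressed home (1 mm proud; up to 0.004 while clamped). Tight: it needs about 15 N; only the jaw may press it.
- rack_orange: Bystander: orange tube rack, 100 x 190 x 75 mm, with tubes to about 105 mm high; origin under its centre.
- rack_yellow: Bystander: yellow tube rack, 74 x 138 x 80 mm, with tubes to about 110 mm high; origin under its centre.
- rack_micro: Bystander: low blue microtube rack, 90 x 154 x 28 mm, tubes to about 56 mm; origin under its centre.
- tip_box: Bystander: blue and green pipette tip box, 85 x 125 x 67 mm; origin under its centre.
- wash_bottle: Bystander: white bottle, 68 mm across, 150 mm high; origin under its centre.
- amber_jar: Bystander: amber jar, 60 mm across, 75 mm high; origin under its centre.
- spare_holder: Bystander: square white filter holder, 50 x 50 x 16 mm, lying on the bench; origin under its centre.
- marker_block: Bystander: grey eraser block, 30 x 110 x 20 mm; origin under its centre.
- release_pad (a point): Where to press the release lever: on the top face of its paddle (26 mm wide in x, 50 mm long), 62 mm beyond the lever's hinge: clamp y -187, z 72 mm at rest, sloping up 0.29 rad towards the tip 15 mm farther out. Pressing moves it down about 20 to 28 mm until the clamp pops open (33 mm at most). The handle's tail ends at about clamp y -105.

How it is judged:
By the outcome, as a careful person would: the job done as asked, in the order asked, and still so for the second after the job is handed in, with the robot touching nothing.
It also fails if it takes over 69 s, if anything falls off the work surface, if the arm or the gripper's body presses on something with over 40 N, if the wrist force passes 120 N, or if a joint passes its speed limit or range.

## Working session

There is one attempt and no reset: what is moved stays moved. The work goes in short steps, Python scripts to look and compute and a shell command to move; the robot and the scene stay as the last step left them, time stands still between calls to the robot, and variables do not carry over. Pictures are saved under pics/ and viewed, about 8 in all and at most 12, crops included, and the job is handed in when it is done.

```bash
mkdir -p pics; ls; python3 - <<'E'
from bench import manip, read_camera, calibration
import cv2,numpy as np
for n in("side","top"):
    p,d=read_camera(n); cv2.imwrite(f"pics/{n}0.png",p[:,:,::-1]); np.save(f"pics/{n}0.npy",d)
    c=calibration(n); print(n,{k:np.round(v,4).tolist() for k,v in c.items()})
s=manip.sense(); print({k:np.round(v,3).tolist() for k,v in s.items()}); print(manip.pinch_z)
E
```

```text
pics
side {'mtx': [[520.5568, 0.0, 279.3672], [0.0, 520.5568, 207.0659], [0.0, 0.0, 1.0]], 'xyz': [0.0958, -1.1356, 1.041], 'attitude': [[0.9255, -0.2091, 0.3157], [-0.378, -0.5602, 0.7371], [0.0227, -0.8015, -0.5975]]}
top {'mtx': [[531.0845, 0.0, 273.4883], [0.0, 531.0845, 201.0821], [0.0, 0.0, 1.0]], 'xyz': [0.3495, 0.0038, 1.4534], 'attitude': [[0.0206, -0.9855, 0.1682], [-0.9998, -0.0213, -0.0026], [0.0062, -0.1681, -0.9857]]}
{'time_s': 0.1, 'qpos': [-1.143, 0.418, -0.01, 1.614, 0.005, 1.111, -0.053], 'qvel': [-0.001, -0.002, 0.001, -0.0, 0.002, -0.001, 0.0], 'joint_efforts': [0.001, -85.257, 0.64, -42.67, -0.049, 0.016, 0.0], 'tool_pos': [0.282, 0.557, 0.205], 'orientation': [[-0.0, 0.452, 0.892], [-0.001, 0.892, -0.452], [-1.0, -0.001, 0.0]], 'force': [0.01, 0.69, 0.408], 'ft_torque': [0.009, -0.002, 0.035], 'grip_width': 0.094}
0.0188
```

View pics/top0.png

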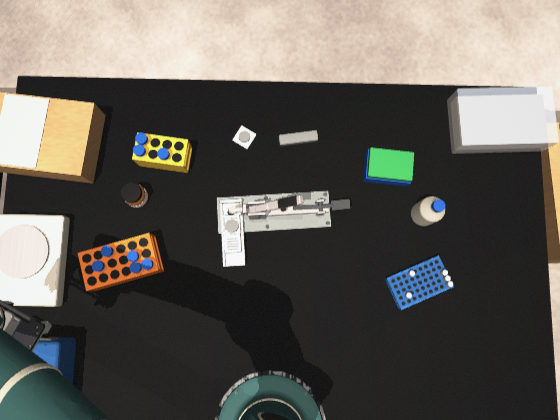

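View pics/side0.png

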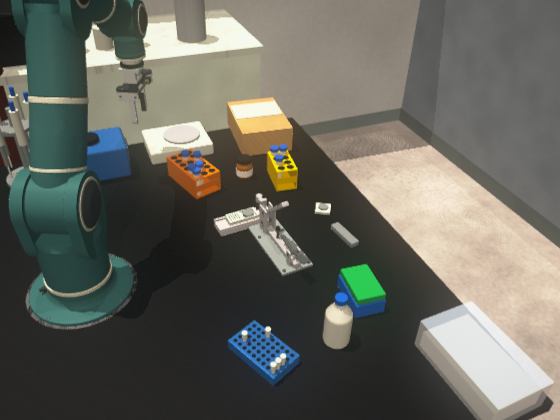

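Top view: the clamp lies around (217–350, 190–265), with the tail to the right (world −y), the paddle at (341,205) and the guide with the cassette at (232,240). Now for a closer look at both views.

```bash
cat > h.py <<'E'
import numpy as np,cv2
from bench import manip,read_camera,calibration
def ray(n,u,v):
    c=calibration(n);K=np.array(c["mtx"]);R=np.array(c["attitude"])
    return np.array(c["xyz"]),R@np.linalg.inv(K)@np.array([u,v,1.0])
def onz(n,u,v,z):
    o,d=ray(n,u,v);return o+d*(z-o[2])/d[2]
def cloud(n,d):
    v,u=np.mgrid[:d.shape[0],:d.shape[1]]
    c=calibration(n);K=np.array(c["mtx"])
    p=np.stack([(u-K[0,2])/K[0,0],(v-K[1,2])/K[1,1],np.ones_like(d)],-1)*d[...,None]
    return p@np.array(c["attitude"]).T+np.array(c["xyz"])
def proj(n,P):
    c=calibration(n);q=np.array(c["attitude"]).T@(np.array(P)-np.array(c["xyz"]))
    q=np.array(c["mtx"])@q;return q[:2]/q[2]
def S():
    s=manip.sense();print(round(s["time_s"],2),"tcp",np.round(s["tool_pos"],4),"F",np.round(s["force"],1),"w",round(s["grip_width"],4));return s
E
python3 - <<'E'
from h import *
t=cv2.imread("pics/top0.png")[180:275,205:360];s=cv2.imread("pics/side0.png")[185:280,205:320]
a=cv2.resize(t,(775,475),interpolation=cv2.INTER_CUBIC)
cv2.imwrite("pics/ct.png",a)
cv2.imwrite("pics/cs.png",cv2.resize(s,(690,570),interpolation=cv2.INTER_CUBIC))
d=np.load("pics/top0.npy");P=cloud("top",d)
# height map summary over clamp region
m=(P[...,2]>0.004)&(P[...,2]<0.2); m[:185]=0;m[270:]=0;m[:,:210]=0;m[:,355:]=0
n=m&(P[...,2]<0.014);p=P[n][:,:2].astype(np.float32)
print("plate",n.sum(),cv2.minAreaRect(p))
im=cv2.imread("pics/top0.png");hsv=cv2.cvtColor(im,cv2.COLOR_BGR2HSV)
for nm,v,u in[("paddle",205,341),("tip",205,349),("cass",245,233),("cap",226,232)]:
    print(nm,P[v,u].round(4))
q=P[m];
for z0,z1 in[(.014,.024),(.024,.034),(.034,.045),(.045,.07),(.07,.1),(.1,.2)]:
    k=q[(q[:,2]>z0)&(q[:,2]<z1)]
    if len(k):print(z0,len(k),k.min(0).round(3),k.max(0).round(3))
E
```

```text
plate 3351 ((0.5265750288963318, -0.025239601731300354), (0.23238922655582428, 0.3999599516391754), 1.26112961769104)
paddle [ 0.5781 -0.1776  0.0754]
tip [ 0.5773 -0.1975  0.0831]
cass [0.4698 0.1053 0.0411]
cap [0.5203 0.1095 0.0429]
0.014 851 [ 0.415 -0.156  0.014] [0.624 0.154 0.024]
0.024 714 [ 0.414 -0.149  0.024] [0.596 0.145 0.034]
0.034 572 [ 0.433 -0.145  0.034] [0.595 0.145 0.045]
0.045 409 [ 0.451 -0.192  0.045] [0.597 0.128 0.07 ]
0.07 368 [ 0.541 -0.199  0.07 ] [0.595 0.118 0.1  ]
0.1 514 [ 0.543 -0.069  0.1  ] [0.581 0.114 0.193]
```

View pics/ct.png

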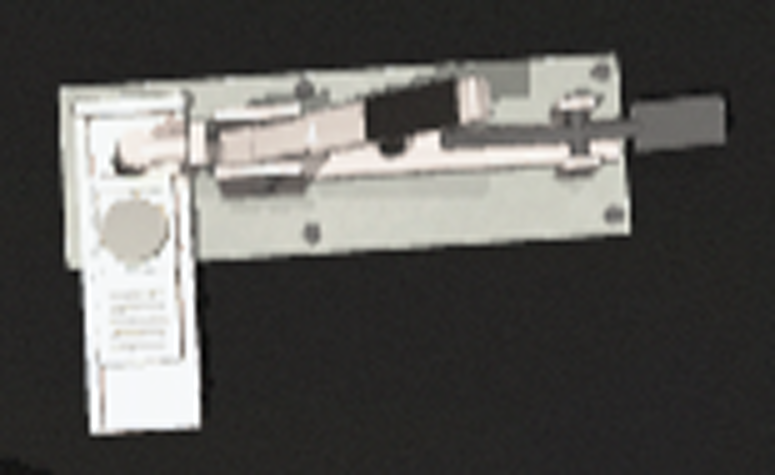

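View pics/cs.png

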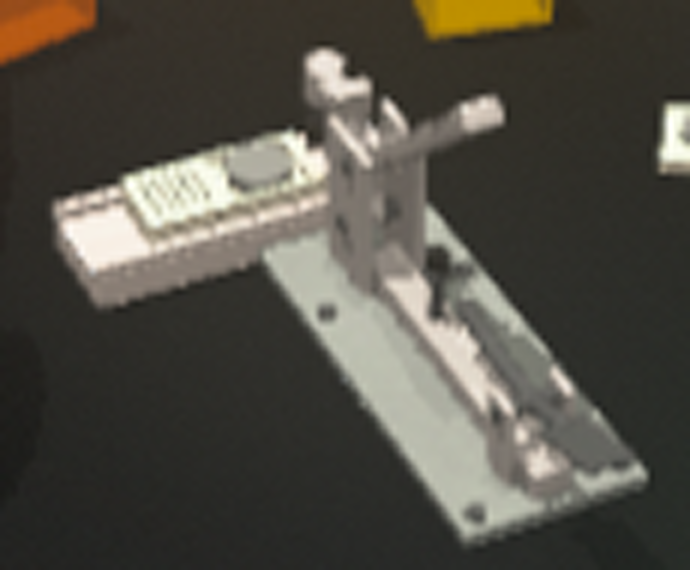

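The crops show the plate corners at crop (62,88), (615,55) and (630,235), the cap centre at (133,228) and the cassette's rear edge at v≈362. Next I cast rays.

```bash
python3 - <<'E'
from h import *
f=lambda u,v:(205+(u+.5)/5-.5,180+(v+.5)/5-.5)
TL=onz("top",*f(60,88),.01);TR=onz("top",*f(615,55),.01);BR=onz("top",*f(630,235),.01)
print(TL.round(4),TR.round(4),BR.round(4),np.linalg.norm(TL-TR),np.linalg.norm(TR-BR))
ey=(TL-TR);ey/=np.linalg.norm(ey);ex=np.array([ey[1],-ey[0],0])
O=(TL+BR)/2;O[2]=0
yaw=np.arctan2(ex[1],ex[0]);print("O",O.round(4),"yaw",yaw,"ex",ex.round(4))
def C(p):
    d=np.asarray(p)-O;return np.array([d@ex,d@ey,p[2]])
for nm,u,v,z in[("cap",133,228,.042),("rearL",100,362,.038),("rearR",183,360,.038),("deckL",90,433,.027),("deckR",200,430,.027),("padtip",724,118,.077),("capside",0,0,0)]:
    print(nm,(C(onz("top",*f(u,v),z))*1000).round(1))
g=lambda u,v:(205+(u+.5)/6-.5,185+(v+.5)/6-.5)
for nm,u,v,z in[("cap side",260,163,.042),("cass rear near",150,232,.038),("cass rear far",124,180,.038),("plate tail near",467,542,.01),("plate tail far",645,478,.01)]:
    print(nm,(C(onz("side",*g(u,v),z))*1000).round(1))
# triangulate cap
o1,d1=ray("top",*f(133,228));o2,d2=ray("side",*g(260,163))
A=np.stack([d1,-d2],1);x=np.linalg.lstsq(A,o2-o1,rcond=None)[0]
print("cap tri",(C((o1+d1*x[0]+o2+d2*x[1])/2)*1000).round(1))
W=lambda x,y,z:(O+ex*x/1000+ey*y/1000+[0,0,z/1000]).round(4)
print("pad open",W(0,40-105*np.cos(.74)-9*np.sin(.74)*0,0))
for nm,p in dict(cassrear_home=(-70,115,29),deckend=(-140,115,20),pad_level=(0,-65,94),relpad=(0,-187,72)).items():print(nm,W(*p))
P=cloud("top",np.load("pics/top0.npy"));Q=(P-O);cx=Q@ex*1000;cy=Q@ey*1000;z=P[...,2]*1000
m=(abs(cx)<15)&(z>15)
for y in range(-215,130,15):
    k=m&(abs(cy-y)<4)
    if k.any():print(y,np.percentile(z[k],[50,100]).round(0),np.median(cx[k&(z>z[k].max()-8)]).round(1),end=" | ")
E
```

```text
[0.6033 0.1571 0.01  ] [ 0.6285 -0.1491  0.01  ] [ 0.5284 -0.1577  0.01  ] 0.30733092891409175 0.10048249763054393
O [ 5.659e-01 -3.000e-04  0.000e+00] yaw 0.08209517395477031 ex [0.9966 0.082  0.    ]
cap [-34.  115.3  42. ]
rearL [-104.1  136.5   38. ]
rearR [-105.7   92.4   38. ]
deckL [-140.6  144.4   27. ]
deckR [-142.6   85.8   27. ]
padtip [   0.8 -200.    77. ]
capside [104. 186.   0.]
cap side [-35.9 112.3  42. ]
cass rear near [-108.9   87.7   38. ]
cass rear far [-104.4  134.1   38. ]
plate tail near [ -51.7 -159.3   10. ]
plate tail far [  46.  -157.3   10. ]
cap tri [-34.  115.6  39.2]
pad open [ 0.5689 -0.0377  0.    ]
cassrear_home [0.4867 0.1086 0.029 ]
deckend [0.4169 0.1029 0.02  ]
pad_level [ 0.5712 -0.0651  0.094 ]
relpad [ 0.5812 -0.1867  0.072 ]
-200 [76. 83.] 0.3 | -185 [73. 79.] 0.2 | -170 [70. 76.] 1.4 | -155 [65. 69.] -0.8 | -140 [32. 69.] -1.0 | -125 [57. 66.] 5.7 | -110 [31. 61.] -0.9 | -95 [35. 63.] -0.2 | -80 [34. 63.] -0.7 | -65 [ 66. 191.] 0.9 | -50 [179. 188.] -2.3 | -35 [165. 175.] 2.2 | -20 [151. 162.] -2.2 | -5 [135. 144.] 0.5 | 10 [121. 135.] -2.2 | 25 [109. 115.] -1.0 | 40 [ 96. 103.] 2.9 | 55 [ 83. 103.] -12.7 | 70 [ 83. 113.] -3.6 | 85 [ 96. 105.] -0.8 | 100 [ 44. 105.] -2.4 | 115 [ 89. 105.] -2.6 |
```

```bash
python3 -m creep '[-1,0.19,-0.6,0,0,0,0.058,-1,0.19,-0.6,0,0,0,0.058,-1,0.19,-0.6,0,0,0,0.058,-1,0.19,-0.6,0,0,0,0.058,-1,0.19,-0.6,0,0,0,0.058,-1,0.19,-0.6,0,0,0,0.058,-1,0.19,-0.6,0,0,0,0,-1,0.19,-0.6,0,0,0,0,-1,0.19,-0.6,0,0,0,0,-1,0.19,-0.6,0,0,0,0,-1,0,0,0,0,0,0]'; cat > st.py <<'E'
from h import *
O=np.array([.5659,-.0003,0]);a=.0821;E=np.array([[np.cos(a),-np.sin(a),0],[np.sin(a),np.cos(a),0],[0,0,1]])
def go(x,y,z):
    s=S();t=O+E@np.array([x,y,z])/1000;R=np.array(s["orientation"])
    print("clamp tcp",(E.T@(np.array(s["tool_pos"])-O)*1000).round(1),"units",((t-s["tool_pos"])/.075).round(3))
    print("yaw err units",(np.arctan2(E[1,1],E[0,1])-np.arctan2(R[1,1],R[0,1]))/(np.pi/2),"down",R[:,0].round(3),"Fclamp",(E.T@np.array(s["force"])).round(1))
import sys
if len(sys.argv)>3:go(*map(float,sys.argv[1:4]))
E
python3 st.py -130 115 120
```

```text
time_s: 1.48
tool_pos: [0.425, 0.0911, 0.2024]
orientation: [[-0.001, -0.096, 0.995], [-0.004, 0.995, 0.096], [-1.0, -0.004, -0.002]]
force: [0.4, 0.7, -0.8]
grip_width: 0.0002
1.48 tcp [0.425  0.0911 0.2024] F [ 0.4  0.7 -0.8] w 0.0002
clamp tcp [-132.9  102.6  202.4] units [ 0.025  0.167 -1.099]
yaw err units -0.009120131219165254 down [-0.001 -0.004 -1.   ] Fclamp [ 0.4  0.7 -0.8]
```

```bash
python3 -m creep '[-1,0.01,0.1,-0.6,0,0,-0.009,-1,0.01,0.07,-0.6,0,0,0,-1,0,0,-0.6,0,0,0,-1,0,0,-0.35,0,0,0,-1,0,0,-0.15,0,0,0,-1,0,0,0,0,0,0]'; python3 st.py -130 115 27; python3 - <<'E'
from h import *
p,d=read_camera("side");q,_=read_camera("top")
cv2.imwrite("pics/a.png",np.hstack([cv2.resize(p[175:275,200:300,::-1],(400,400)),cv2.resize(q[180:280,205:305,::-1],(400,400))]))
E
```

```text
time_s: 2.22
tool_pos: [0.4258, 0.1073, 0.0256]
orientation: [[-0.0, -0.084, 0.996], [-0.002, 0.996, 0.084], [-1.0, -0.002, -0.0]]
force: [-0.1, 0.7, 0.1]
grip_width: 0.0005
2.23 tcp [0.4258 0.1073 0.0256] F [-0.1  0.7  0.1] w 0.0005
clamp tcp [-130.8  118.7   25.6] units [ 0.015 -0.049  0.019]
yaw err units -0.0014755751134856734 down [-0.    -0.002 -1.   ] Fclamp [-0.   0.7  0.1]
```

View pics/a.png

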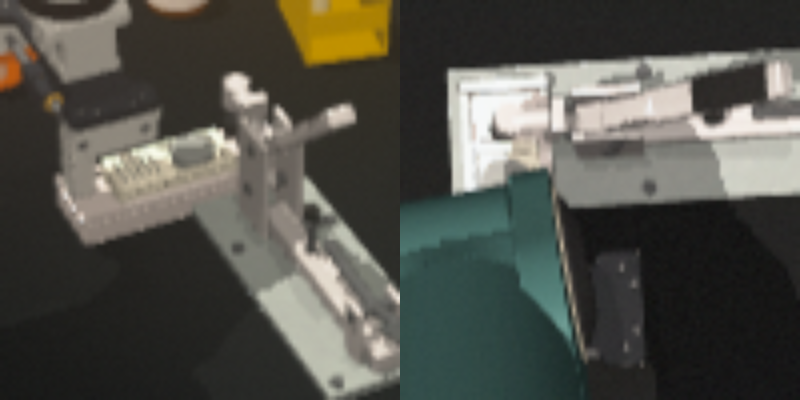

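The side view shows the fingers standing on the deck just behind the cassette. Pushing along the guide.

```bash
python3 -m creep '[-1,0.08,-0.02,0.01,0,0,0,-1,0.08,-0.02,0.01,0,0,0,-1,0.08,0.006,0,0,0,0,-1,0.08,0.006,0,0,0,0,-1,0.08,0.006,0,0,0,0,-1,0.06,0.005,0,0,0,0,-1,0.05,0.004,0,0,0,0,-1,0.04,0.004,0,0,0,0]'; python3 st.py -78 115 27
```

```text
time_s: 3.32
tool_pos: [0.4717, 0.1071, 0.0301]
orientation: [[0.004, -0.084, 0.996], [-0.0, 0.996, 0.084], [-1.0, -0.0, 0.004]]
force: [-1.0, 0.2, 1.1]
grip_width: 0.0005
3.33 tcp [0.4717 0.1071 0.0301] F [-1.   0.2  1.1] w 0.0005
clamp tcp [-85.1 114.8  30.1] units [ 0.094  0.011 -0.042]
yaw err units -0.0013128772474909976 down [ 0.004 -0.    -1.   ] Fclamp [-1.   0.3  1.1]
```

```bash
python3 -m creep '[-1,0.04,0.003,-0.02,0,0,0,-1,0.03,0.003,-0.01,0,0,0,-1,0.02,0.002,0,0,0,0,-1,0.01,0,0,0,0,0]'; python3 st.py -78 115 28
```

```text
time_s: 3.82
tool_pos: [0.4771, 0.1075, 0.0271]
orientation: [[-0.001, -0.084, 0.996], [-0.001, 0.996, 0.084], [-1.0, -0.001, -0.001]]
force: [-4.8, -0.1, 2.9]
grip_width: 0.0002
3.83 tcp [0.4771 0.1075 0.0271] F [-4.8 -0.1  2.9] w 0.0002
clamp tcp [-79.7 114.7  27.1] units [0.022 0.005 0.012]
yaw err units -0.0015206542241851348 down [-0.001 -0.001 -1.   ] Fclamp [-4.8  0.3  2.9]
```

```bash
for i in 1 2; do python3 -m creep '[-1,0.015,0.001,0,0,0,0]' ; python3 st.py -78 115 28; done
```

```text
time_s: 3.95
tool_pos: [0.4771, 0.1075, 0.0268]
orientation: [[-0.003, -0.085, 0.996], [-0.001, 0.996, 0.085], [-1.0, -0.001, -0.003]]
force: [-7.5, -1.0, 6.8]
grip_width: 0.0005
3.95 tcp [0.4771 0.1075 0.0268] F [-7.5 -1.   6.8] w 0.0005
clamp tcp [-79.6 114.7  26.8] units [0.022 0.006 0.016]
yaw err units -0.0016199402096857783 down [-0.003 -0.001 -1.   ] Fclamp [-7.5 -0.4  6.8]
time_s: 4.08
tool_pos: [0.4771, 0.1075, 0.0265]
orientation: [[-0.006, -0.085, 0.996], [-0.001, 0.996, 0.085], [-1.0, -0.001, -0.006]]
force: [-9.0, -0.7, 5.7]
grip_width: 0.0004
4.08 tcp [0.4771 0.1075 0.0265] F [-9.  -0.7  5.7] w 0.0004
clamp tcp [-79.6 114.7  26.5] units [0.021 0.006 0.02 ]
yaw err units -0.001729799467369358 down [-0.006 -0.001 -1.   ] Fclamp [-9.1  0.1  5.7]
```

The fingers have stopped moving while the force rises to 9 N, so the cassette is at the stop. Next: back off, lift and look.

```bash
python3 -m creep '[-1,-0.1,-0.008,0,0,0,0,-1,-0.25,-0.02,0,0,0,0,-1,0,0,0.5,0,0,0,-1,0,0,0.6,0,0,0,-1,0,0,0.6,0,0,0,-1,0,0,0.6,0,0,0,-1,0,0,0.4,0,0,0,-1,0,0,0.1,0,0,0]'; python3 st.py 0 -21 225; python3 - <<'E'
from st import *
p,d=read_camera("side");cv2.imwrite("pics/b.png",cv2.resize(p[175:275,200:330,::-1],(780,600),interpolation=cv2.INTER_CUBIC))
for c in[(-70,93,38),(-70,137,38),(0,115,42),(0,40,98)]:print(c,((proj("side",O+E@np.array(c)/1000)-[200,175])*6).round(0))
E
```

```text
time_s: 5.08
tool_pos: [0.4473, 0.1046, 0.2423]
orientation: [[-0.004, -0.084, 0.996], [-0.001, 0.996, 0.084], [-1.0, -0.001, -0.004]]
force: [0.5, 0.4, -0.3]
grip_width: 0.0007
5.08 tcp [0.4473 0.1046 0.2423] F [ 0.5  0.4 -0.3] w 0.0007
clamp tcp [-109.6  114.2  242.3] units [ 1.604 -1.677 -0.23 ]
yaw err units -0.0015920292056728889 down [-0.004 -0.001 -1.   ] Fclamp [ 0.5  0.4 -0.3]
(-70, 93, 38) [243. 264.]
(-70, 137, 38) [210. 218.]
(0, 115, 42) [347. 200.]
(0, 40, 98) [410. 192.]
```

View pics/b.png

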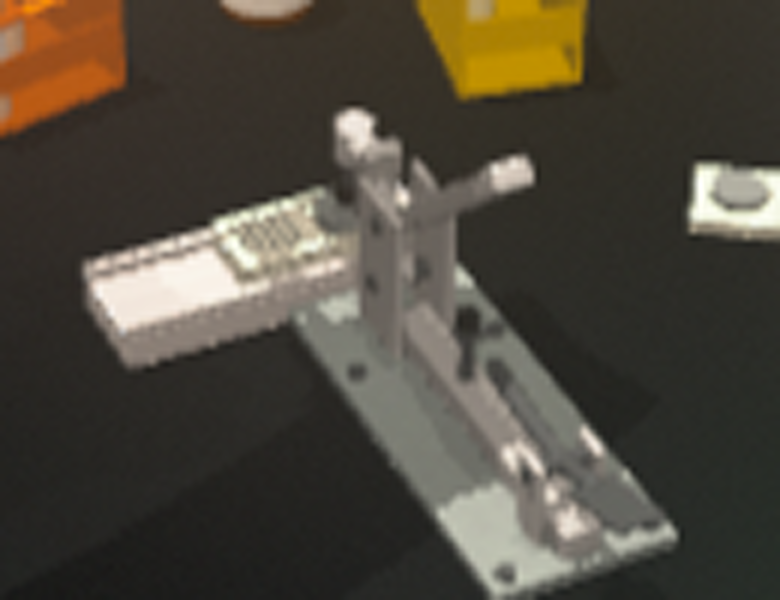

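The cassette's rear corners are at about (243,275) and (213,220), against predicted (243,264) and (210,218), so it is home under the jaw. Moving above the handle pad.

```bash
python3 -m creep '[-1,0.4,-0.4,0,0,0,0,-1,0.4,-0.45,0,0,0,0,-1,0.4,-0.45,0,0,0,0,-1,0.35,-0.4,0,0,0,0,-1,0.1,-0.1,0,0,0,0,-1,0,0,0,0,0,0]'; python3 st.py 0 -21 190
```

```text
time_s: 5.88
tool_pos: [0.5712, -0.0339, 0.2343]
orientation: [[-0.012, -0.087, 0.996], [-0.003, 0.996, 0.087], [-1.0, -0.002, -0.012]]
force: [-0.5, 0.4, 0.2]
grip_width: 0.0005
5.88 tcp [ 0.5712 -0.0339  0.2343] F [-0.5  0.4  0.2] w 0.0005
clamp tcp [  2.5 -33.9 234.3] units [-0.047  0.169 -0.591]
yaw err units -0.003379581752693528 down [-0.012 -0.003 -1.   ] Fclamp [-0.4  0.4  0.2]
```

```bash
python3 -m creep '[-1,-0.04,0.15,-0.3,0,-0.007,-0.003,-1,0,0.06,-0.25,0,0,0,-1,0,0,-0.15,0,0,0,-1,0,0,0,0,0,0]'; python3 st.py 0 -21 168
```

```text
time_s: 6.38
tool_pos: [0.5655, -0.0138, 0.1794]
orientation: [[-0.002, -0.086, 0.996], [-0.001, 0.996, 0.086], [-1.0, -0.001, -0.002]]
force: [0.8, -0.2, -0.1]
grip_width: 0.0007
6.38 tcp [ 0.5655 -0.0138  0.1794] F [ 0.8 -0.2 -0.1] w 0.0007
clamp tcp [ -1.5 -13.4 179.4] units [ 0.028 -0.099 -0.151]
yaw err units -0.0028345707984188465 down [-0.002 -0.001 -1.   ] Fclamp [ 0.8 -0.3 -0.1]
```

```bash
python3 -m creep '[-1,0.028,-0.1,-0.1,0,0,0,-1,0,0,-0.08,0,0,0,-1,0,-0.03,-0.06,0,0,0,-1,0,-0.04,-0.06,0,0,0]'; python3 st.py 0 -33 147;python3 -m creep '[-1,0,-0.04,-0.06,0,0,0,-1,0,-0.04,-0.06,0,0,0]'; python3 st.py 0 -33 147
```

```text
time_s: 6.88
tool_pos: [0.5685, -0.0276, 0.157]
orientation: [[0.0, -0.086, 0.996], [-0.001, 0.996, 0.086], [-1.0, -0.001, 0.0]]
force: [0.8, 0.7, 2.6]
grip_width: 0.0003
6.88 tcp [ 0.5685 -0.0276  0.157 ] F [0.8 0.7 2.6] w 0.0003
clamp tcp [  0.4 -27.4 157. ] units [ 0.001 -0.074 -0.133]
yaw err units -0.0026244382974611622 down [ 0.    -0.001 -1.   ] Fclamp [0.8 0.6 2.6]
time_s: 7.12
tool_pos: [0.5688, -0.0342, 0.1477]
orientation: [[0.001, -0.086, 0.996], [-0.001, 0.996, 0.086], [-1.0, -0.001, 0.001]]
force: [0.8, -0.4, 2.5]
grip_width: 0.0004
7.12 tcp [ 0.5688 -0.0342  0.1477] F [ 0.8 -0.4  2.5] w 0.0004
clamp tcp [ 1.000e-01 -3.400e+01  1.477e+02] units [-0.003  0.013 -0.009]
yaw err units -0.0024744510842106947 down [ 0.001 -0.001 -1.   ] Fclamp [ 0.8 -0.5  2.5]
```

```bash
python3 -m creep '[-1,0,-0.035,-0.06,0,0,0,-1,0,-0.035,-0.06,0,0,0,-1,0,-0.03,-0.06,0,0,0]'; python3 st.py 0 -46 128;python3 -m creep '[-1,0,-0.03,-0.06,0,0,0,-1,0,-0.03,-0.06,0,0,0]'; python3 st.py 0 -46 128
```

```text
time_s: 7.5
tool_pos: [0.5696, -0.0426, 0.1343]
orientation: [[0.003, -0.086, 0.996], [-0.001, 0.996, 0.086], [-1.0, -0.001, 0.003]]
force: [-2.0, -0.2, 11.3]
grip_width: 0.0004
7.5 tcp [ 0.5696 -0.0426  0.1343] F [-2.  -0.2 11.3] w 0.0004
clamp tcp [  0.2 -42.5 134.3] units [ 0.001 -0.047 -0.083]
yaw err units -0.0023049378134989275 down [ 0.003 -0.001 -1.   ] Fclamp [-2.  -0.  11.3]
time_s: 7.75
tool_pos: [0.57, -0.0471, 0.1257]
orientation: [[0.004, -0.086, 0.996], [-0.0, 0.996, 0.086], [-1.0, -0.001, 0.004]]
force: [-1.8, 3.1, 8.5]
grip_width: 0.0001
7.75 tcp [ 0.57   -0.0471  0.1257] F [-1.8  3.1  8.5] w 0.0001
clamp tcp [  0.2 -47.  125.7] units [-0.004  0.013  0.03 ]
yaw err units -0.0023448921001728456 down [ 0.004 -0.    -1.   ] Fclamp [-1.5  3.3  8.5]
```

```bash
python3 -m creep '[-1,0,-0.035,-0.06,0,0,0,-1,0,-0.035,-0.06,0,0,0]'; python3 st.py 0 -58 108;python3 -m creep '[-1,0,-0.035,-0.06,0,0,0,-1,0,-0.035,-0.05,0,0,0]'; python3 st.py 0 -62 98
```

```text
time_s: 8.0
tool_pos: [0.5702, -0.0508, 0.1167]
orientation: [[0.004, -0.087, 0.996], [0.002, 0.996, 0.087], [-1.0, 0.001, 0.004]]
force: [-0.9, 7.0, 7.0]
grip_width: 0.0004
8.0 tcp [ 0.5702 -0.0508  0.1167] F [-0.9  7.   7. ] w 0.0004
clamp tcp [  0.2 -50.7 116.7] units [ 0.006 -0.097 -0.116]
yaw err units -0.0031843843915125227 down [ 0.004  0.002 -1.   ] Fclamp [-0.3  7.   7. ]
time_s: 8.25
tool_pos: [0.5704, -0.0538, 0.1082]
orientation: [[0.004, -0.089, 0.996], [0.005, 0.996, 0.089], [-1.0, 0.004, 0.005]]
force: [-1.2, 6.0, 4.5]
grip_width: 0.0004
8.25 tcp [ 0.5704 -0.0538  0.1082] F [-1.2  6.   4.5] w 0.0004
clamp tcp [ 1.000e-01 -5.360e+01  1.082e+02] units [ 0.007 -0.111 -0.136]
yaw err units -0.0044577461140927485 down [ 0.004  0.005 -1.   ] Fclamp [-0.7  6.1  4.5]
```

```bash
python3 -m creep '[-1,0,-0.02,-0.06,0,0,0,-1,0,-0.02,-0.06,0,0,0]'; python3 st.py 0 -65 94;python3 -m creep '[-1,0,-0.01,-0.04,0,0,0]'; python3 st.py 0 -65 94
```

```text
time_s: 8.5
tool_pos: [0.5706, -0.0556, 0.0989]
orientation: [[0.005, -0.09, 0.996], [0.006, 0.996, 0.09], [-1.0, 0.006, 0.005]]
force: [-0.5, 3.7, 5.5]
grip_width: 0.0009
8.5 tcp [ 0.5706 -0.0556  0.0989] F [-0.5  3.7  5.5] w 0.0009
clamp tcp [  0.2 -55.5  98.9] units [ 0.008 -0.127 -0.066]
yaw err units -0.005206232497661458 down [ 0.005  0.006 -1.   ] Fclamp [-0.2  3.8  5.5]
time_s: 8.62
tool_pos: [0.5707, -0.056, 0.0957]
orientation: [[0.005, -0.09, 0.996], [0.007, 0.996, 0.09], [-1.0, 0.006, 0.005]]
force: [-0.7, 1.7, 3.9]
grip_width: 0.0007
8.62 tcp [ 0.5707 -0.056   0.0957] F [-0.7  1.7  3.9] w 0.0007
clamp tcp [  0.2 -55.9  95.7] units [ 0.008 -0.121 -0.022]
yaw err units -0.005378958105518733 down [ 0.005  0.007 -1.   ] Fclamp [-0.5  1.7  3.9]
```

```bash
for i in 1 2 3; do python3 -m creep '[-1,0,-0.03,-0.035,0,0,0]'>/dev/null; python3 st.py 0 -70 85; done
```

```text
8.75 tcp [ 0.5706 -0.0581  0.0928] F [1.1 1.8 3.7] w 0.0006
clamp tcp [ -0.  -58.   92.8] units [ 0.013 -0.159 -0.104]
yaw err units -0.005587268952195812 down [ 0.004  0.007 -1.   ] Fclamp [1.3 1.7 3.7]
8.88 tcp [ 0.5706 -0.0606  0.09  ] F [-0.2  2.2  2.6] w 0.0005
clamp tcp [ -0.3 -60.5  90. ] units [ 0.014 -0.127 -0.066]
yaw err units -0.005566031782063112 down [ 0.004  0.007 -1.   ] Fclamp [-0.1  2.2  2.6]
9.0 tcp [ 0.5705 -0.0631  0.0872] F [-0.3  1.5  1.8] w 0.0002
clamp tcp [ -0.5 -63.   87.2] units [ 0.015 -0.092 -0.029]
yaw err units -0.005486377830249233 down [ 0.004  0.007 -1.   ] Fclamp [-0.2  1.5  1.8]
```

```bash
for i in 1 2 3; do python3 -m creep '[-1,0.005,-0.03,-0.02,0,0,0]'>/dev/null; python3 st.py 0 -70 85|grep -v yaw; done
```

```text
9.12 tcp [ 0.5707 -0.0658  0.0853] F [-1.1  0.5  1.5] w 0.0002
clamp tcp [ -0.6 -65.6  85.3] units [ 0.013 -0.057 -0.004]
9.25 tcp [ 0.571  -0.0684  0.0837] F [0.8 0.4 0.5] w 0.0007
clamp tcp [ -0.5 -68.3  83.7] units [ 0.008 -0.023  0.018]
9.38 tcp [ 0.5713 -0.0709  0.082 ] F [-0.1  0.3  0.6] w 0.0002
clamp tcp [ -0.4 -70.8  82. ] units [0.004 0.012 0.04 ]
```

```bash
for i in 1 2 3 4; do python3 -m creep '[-1,0.002,0,-0.016,0,0,0]'>/dev/null; python3 st.py 0 -70 85|grep -v yaw; done
```

```text
9.5 tcp [ 0.5715 -0.0713  0.0807] F [-0.8 -0.4  0.3] w 0.0004
clamp tcp [ -0.3 -71.2  80.7] units [0.002 0.016 0.058]
9.62 tcp [ 0.5715 -0.0713  0.0795] F [-2.6  1.3  5.7] w 0.0003
clamp tcp [ -0.2 -71.2  79.5] units [0.001 0.016 0.074]
9.75 tcp [ 0.5716 -0.0712  0.0785] F [-4.4  1.6 10.8] w 0.0004
clamp tcp [ -0.1 -71.2  78.5] units [0.    0.016 0.087]
9.88 tcp [ 0.5717 -0.0713  0.0777] F [-6.1  0.8 14.4] w 0.0004
clamp tcp [ -0.  -71.2  77.7] units [-0.001  0.016  0.098]
```

```bash
python3 -m creep '[-1,0.002,0,-0.008,0,0,0]'>/dev/null; python3 st.py 0 -70 85|grep -v yaw;python3 -m creep '[-1,0,0,0,0,0,0]'>/dev/null; python3 st.py 0 -70 85|grep -v yaw; python3 -m creep '[-1,0,0,0.05,0,0,0,-1,0,0,0.2,0,0,0,-1,0,0,0.4,0,0,0,-1,0,0,0.4,0,0,0,-1,0,0,0,0,0,0]'>/dev/null; python3 st.py 0 -187 150;  python3 - <<'E'
from st import *
p,d=read_camera("side");cv2.imwrite("pics/c.png",cv2.resize(p[175:275,200:330,::-1],(780,600),interpolation=cv2.INTER_CUBIC))
E
```

```text
10.0 tcp [ 0.5718 -0.0712  0.0776] F [-7.9  0.6 14.9] w 0.0005
clamp tcp [  0.  -71.1  77.6] units [-0.002  0.015  0.098]
10.12 tcp [ 0.5716 -0.0712  0.0781] F [-4.7 -0.5 10.1] w 0.0005
clamp tcp [ -0.1 -71.1  78.1] units [-0.     0.015  0.092]
10.75 tcp [ 0.5719 -0.0712  0.1619] F [-0.5  0.6 -0.2] w 0.0005
clamp tcp [ 1.000e-01 -7.110e+01  1.619e+02] units [ 0.125 -1.54  -0.158]
yaw err units -0.004992658190676683 down [ 0.004  0.007 -1.   ] Fclamp [-0.5  0.6 -0.2]
```

View pics/c.png

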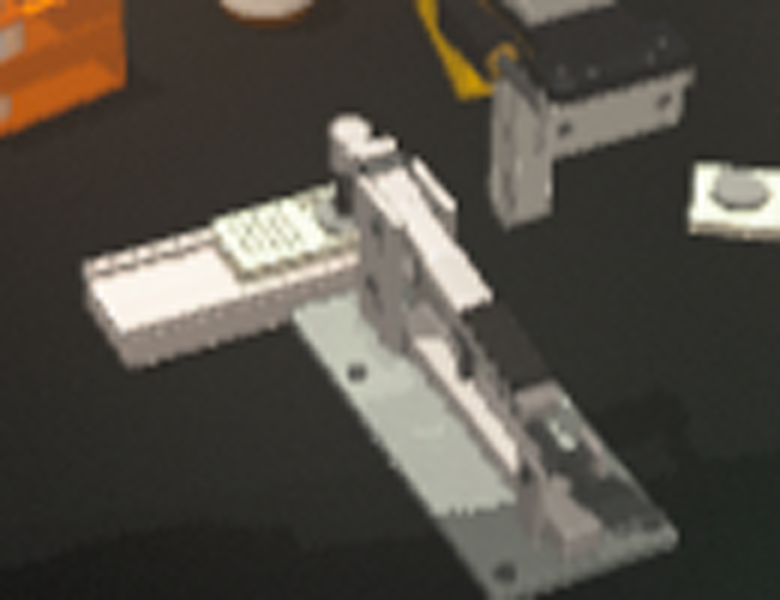

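Pressed to about 15 N and released. The picture shows the handle down along the arm, tail at about (560,420), and staying locked with the tool clear. Moving beyond the tail while turning the gripper 90°, so its body stays clear of the handle when it springs up.

```bash
python3 -m creep '[-1,0.03,-0.3,0,0,0,-0.11,-1,0.03,-0.3,0,0,0,-0.11,-1,0.03,-0.3,0,0,0,-0.11,-1,0.03,-0.3,0,0,0,-0.11,-1,0,-0.25,0,0,0,-0.11,-1,0,0,0,0,0,-0.11,-1,0,0,0,0,0,-0.11,-1,0,0,0,0,0,-0.11,-1,0,0,0,0,0,-0.11,-1,0,0,0,0,0,0]'; python3 st.py 0 -187 90; python3 -c "
from h import *;print(np.round(manip.sense()['qpos'],2))
q,d=read_camera('top');cv2.imwrite('pics/d.png',cv2.resize(q[170:285,205:365,::-1],(800,575),interpolation=cv2.INTER_CUBIC))"
```

```text
time_s: 12.05
tool_pos: [0.5766, -0.1821, 0.155]
orientation: [[0.0, 0.998, 0.057], [0.001, 0.057, -0.998], [-1.0, 0.0, -0.001]]
force: [0.1, -0.1, 0.6]
grip_width: 0.0004
12.05 tcp [ 0.5766 -0.1821  0.155 ] F [ 0.1 -0.1  0.6] w 0.0004
clamp tcp [  -4.2 -182.1  155. ] units [ 0.061 -0.061 -0.867]
yaw err units 1.015881769712822 down [ 0.     0.001 -1.   ] Fclamp [ 0.1 -0.1  0.6]
[-0.27  0.52  0.71  1.73 -0.39  1.03  0.63]
```

```bash
python3 -m creep '[-1,0.06,-0.06,-0.4,0,0,0.016,-1,0,0,-0.4,0,0,0,-1,0,0,-0.1,0,0,0,-1,0,0,-0.05,0,0,0]'; python3 st.py 0 -187 75
```

```text
time_s: 12.6
tool_pos: [0.5816, -0.1868, 0.0827]
orientation: [[0.001, 0.995, 0.1], [0.002, 0.1, -0.995], [-1.0, 0.001, -0.002]]
force: [-1.0, 0.5, 0.5]
grip_width: 0.0005
12.6 tcp [ 0.5816 -0.1868  0.0827] F [-1.   0.5  0.5] w 0.0005
clamp tcp [   0.3 -187.1   82.7] units [-0.004  0.001 -0.102]
yaw err units 0.9882082651055194 down [ 0.001  0.002 -1.   ] Fclamp [-1.   0.6  0.5]
```

```bash
for i in 1 2 3; do python3 -m creep '[-1,0,0,-0.04,0,0,0]'>/dev/null; python3 st.py 0 -187 75|grep -v yaw; done
```

```text
12.72 tcp [ 0.5819 -0.1869  0.0802] F [-0.3  0.1  0.3] w 0.0006
clamp tcp [   0.6 -187.3   80.2] units [-0.008  0.003 -0.07 ]
12.85 tcp [ 0.5822 -0.1869  0.0778] F [-0.7  0.6 -0.2] w 0.0003
clamp tcp [   1.  -187.4   77.8] units [-0.013  0.004 -0.037]
12.97 tcp [ 0.5825 -0.1869  0.0751] F [ 0.1 -1.1  0.6] w 0.0001
clamp tcp [   1.3 -187.4   75.1] units [-0.017  0.004 -0.001]
```

```bash
for i in 1 2 3 4; do python3 -m creep '[-1,-0.01,0,-0.06,0,0,0]'>/dev/null; python3 st.py 0 -187 75|grep -v yaw; done
```

```text
13.1 tcp [ 0.5821 -0.187   0.0707] F [ 1.1 -2.1  4. ] w 0.0004
clamp tcp [   0.8 -187.4   70.7] units [-0.012  0.005  0.057]
13.22 tcp [ 0.5817 -0.1874  0.0664] F [ 0.9 -1.8  4.4] w 0.0007
clamp tcp [   0.4 -187.8   66.4] units [-0.007  0.01   0.115]
13.35 tcp [ 0.5813 -0.1877  0.0619] F [ 1.4 -1.6  5.2] w -0.0
clamp tcp [  -0.  -188.    61.9] units [-0.001  0.014  0.175]
13.47 tcp [ 0.5808 -0.1878  0.0572] F [ 2.2 -1.2  3.4] w 0.0004
clamp tcp [  -0.6 -188.1   57.2] units [0.006 0.015 0.238]
```

```bash
for i in 1 2 3; do python3 -m creep '[-1,0.003,0,-0.055,0,0,0]'>/dev/null; python3 st.py 0 -187 75|grep -v yaw; done; python3 -c "
from h import *
p,d=read_camera('side');cv2.imwrite('pics/e.png',cv2.resize(p[175:275,200:330,::-1],(780,600),interpolation=cv2.INTER_CUBIC))"
```

```text
13.6 tcp [ 0.5808 -0.1879  0.0527] F [-1.5 -2.   3.1] w 0.0004
clamp tcp [  -0.5 -188.1   52.7] units [0.006 0.016 0.298]
13.72 tcp [ 0.5807 -0.1878  0.0481] F [ 0.8 -0.8  2.6] w 0.0003
clamp tcp [  -0.6 -188.1   48.1] units [0.007 0.015 0.359]
13.85 tcp [ 0.5807 -0.1875  0.0434] F [ 0.4 -0.2  0.3] w 0.0007
clamp tcp [  -0.6 -187.8   43.4] units [0.007 0.011 0.422]
```

View pics/e.png

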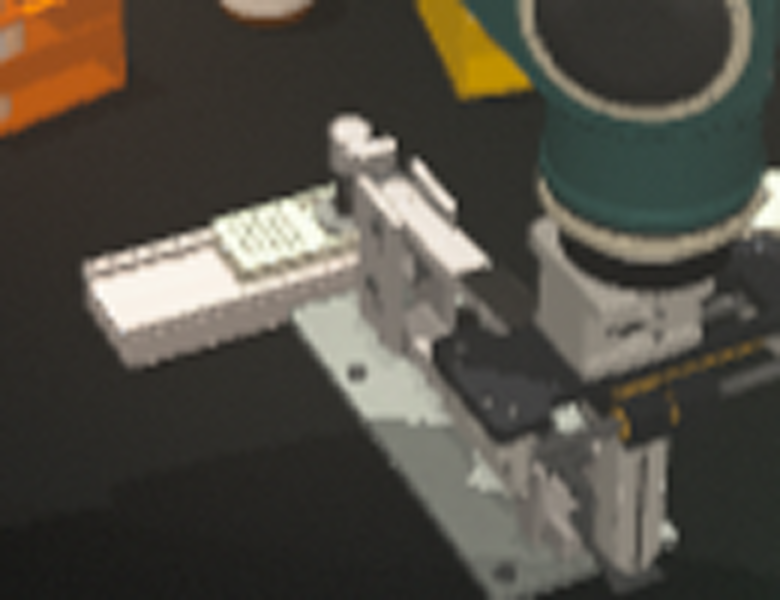

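The paddle force has fallen to about 0; the handle still looks low in the side view, around (440,210). I'll wait a few rows and raise the tool away.

```bash
python3 -m creep '[-1,0,0,0,0,0,0,-1,0,0,0,0,0,0]'>/dev/null; python3 st.py 0 -187 75|grep -v yaw; python3 -c "
from h import *
p,d=read_camera('side');cv2.imwrite('pics/f.png',cv2.resize(p[175:275,200:330,::-1],(780,600),interpolation=cv2.INTER_CUBIC))"
```

```text
14.15 tcp [ 0.5804 -0.1872  0.0427] F [ 0.4 -0.3  1.1] w 0.0002
clamp tcp [  -0.8 -187.5   42.7] units [0.011 0.007 0.431]
```

View pics/f.png

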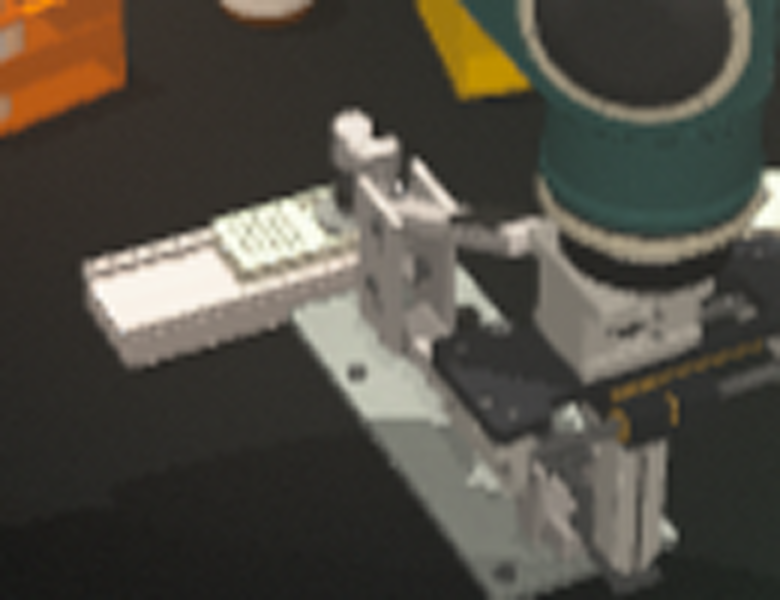

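The handle is swinging up with its tail at (520,232). Retreating up and away.

```bash
python3 -m creep '[-1,0,0,0.1,0,0,0,-1,0,0,0.25,0,0,0,-1,0,-0.1,0.4,0,0,0,-1,0,-0.3,0.5,0,0,0,-1,-0.2,-0.4,0.5,0,0,0,-1,-0.4,-0.4,0.4,0,0,0,-1,-0.6,-0.4,0.2,0,0,0,-1,-0.6,-0.3,0,0,0,0,-1,-0.6,0,0,0,0,0,-1,-0.3,0,0,0,0,0,-1,0,0,0,0,0,0,-1,0,0,0,0,0,0,-1,0,0,0,0,0,0,-1,0,0,0,0,0,0]'; python3 - <<'E'
from st import *
p,d=read_camera("side");q,dq=read_camera("top")
a=cv2.resize(p[175:275,200:310,::-1],(440,400),interpolation=cv2.INTER_CUBIC);b=cv2.resize(q[180:280,210:300,::-1],(360,400),interpolation=cv2.INTER_CUBIC)
cv2.imwrite("pics/g.png",np.hstack([a,b]))
P=cloud("top",dq);C=(P-O)@E*1000
def med(x0,x1,y0,y1,z0,z1):
    k=(C[...,0]>x0)&(C[...,0]<x1)&(C[...,1]>y0)&(C[...,1]<y1)&(C[...,2]>z0)&(C[...,2]<z1);return k.sum(),C[k].mean(0).round(1) if k.any() else 0,C[k][:,2].max() if k.any() else 0
print("handle tail",med(-15,15,-75,-45,60,250));print("paddle",med(-13,13,-200,-170,20,120))
print("cass rear",med(-62,-30,100,130,25,60))
for c in[(-70,93,38),(-70,137,38)]:print(((proj("side",O+E@np.array(c)/1000)-[200,175])*4).round(0))
E
```

```text
time_s: 15.95
tool_pos: [0.3712, -0.3338, 0.2373]
orientation: [[0.013, 0.995, 0.102], [0.0, 0.102, -0.995], [-1.0, 0.013, 0.001]]
force: [-0.0, -0.2, 0.1]
grip_width: 0.0006
handle tail (np.int64(117), array([ -1.1, -57.4, 163.9]), np.float64(192.7862340981721))
paddle (np.int64(113), array([  -0.5, -184.8,   73.3]), np.float64(81.55951289905784))
cass rear (np.int64(136), array([-45.9, 114.9,  40.3]), np.float64(46.96063164087505))
[162. 176.]
[140. 145.]
```

View pics/g.png

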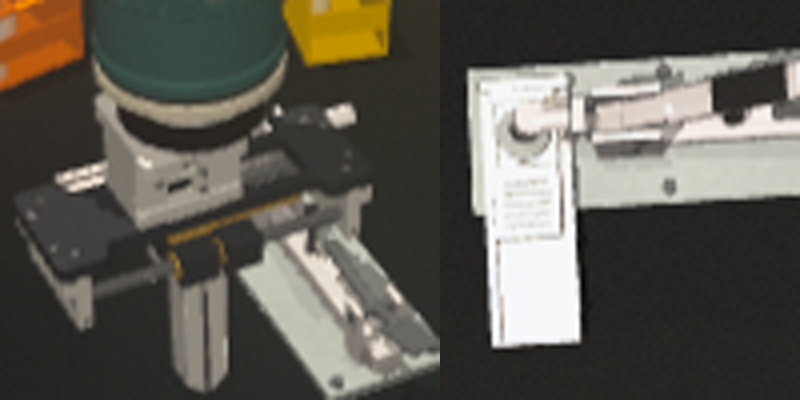

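```bash
python3 - <<'E'
from st import *
def rel(d,cx):
    C=(cloud("top",d)-O)@E*1000;x,y,z=C[...,0]-cx,C[...,1]-115,C[...,2]
    r=np.hypot(x,y);cap=(r<15)&(x<-7)&(z>30)&(z<55);top=(x<-24)&(x>-62)&(abs(y)<17)&(z>30)&(z<55)
    return np.median(z[cap]),np.median(z[top]),cap.sum(),top.sum()
print("before",rel(np.load("pics/top0.npy"),-35))
D=[read_camera("top")[1] for _ in range(6)]
for d in D:print("after",rel(d,0))
S()
E
```

```text
before (np.float64(43.32345897871437), np.float64(39.96420915913079), np.int64(19), np.int64(183))
after (np.float64(41.71609062189019), np.float64(39.478432587280345), np.int64(20), np.int64(177))
after (np.float64(41.71979000941673), np.float64(39.93777461442171), np.int64(22), np.int64(174))
after (np.float64(39.7009634689488), np.float64(40.77566438413116), np.int64(20), np.int64(176))
after (np.float64(38.99511535046108), np.float64(39.95505910053964), np.int64(17), np.int64(176))
after (np.float64(41.200041900644635), np.float64(40.39955389705019), np.int64(19), np.int64(178))
after (np.float64(40.164031938503044), np.float64(39.90422588490561), np.int64(21), np.int64(177))
16.35 tcp [ 0.3707 -0.334   0.2373] F [-0.3  0.4 -0. ] w 0.0002
```

The cap now stands about 0.5 mm proud on average, against about 3.4 mm before, so it is pressed home. Handing in.

```bash
python3 -c "
from bench import ticket;print(ticket.job_done())"
```

```text
the job is handed in; nothing more can be done
None
```

The job is done and handed in at about 16 s on the robot's clock; the hand-in reports no verdict.

- **Cassette:** I slid it along the guide to the end stop. The fingers stopped moving while the push force rose to about 9 N, and the side view showed its rear corners where they should be at the stop.
- **Handle:** I pushed it down over centre. It met the stop screw and I pressed to about 15 N vertical (17 N in all), then lifted the tool clear. It stayed locked by itself for roughly 3 s.
- **Release:** I pressed the lever's paddle, at most about 6 N, and the clamp sprang open without the handle being lifted.

**Last checks:**
- The handle's tail stands at about z 190 mm, so the clamp is wide open.
- The paddle is back at its rest height of about 73 mm.
- The cassette looked still home in the top view. The arm hid it from the side camera in that last picture.
- The cap stands roughly 0.5 mm proud, against about 3.4 mm before. The depth readings scatter by about ±1.5 mm, so this shows it went down but is not precise.
- The tool was clear, with no force on it.

No checks failed. I aimed no move at the other things on the bench, but did not measure them again afterwards.

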